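# Arm the jar mixer and hold its dial in the third notch

### The arm

A 7-joint arm with a two-finger parallel gripper is mounted at the origin on a cart in front of the work surface, level with it; the furniture and walls round the work are solid. World frame = base frame: x ahead of the robot, y to its left, z up, the work surface at z = 0. Lengths are in m, angles in rad, forces in N, time in s.
With the tool pointing down it reaches from about 0.35 to 0.9 m from the base axis. Payload 8.1 kg.
Tool frame: the origin (TCP) lies on the centre line of the jaws, within the pads' length; the fingertips stand 19 mm ahead of it and the grasp point (between the pads) is the TCP; z points along the fingers, y is the direction in which the jaws open and shut (so a half turn about z gives the same grasp; the last joint's range is limited). The gripper opens to 92 mm and grips with 3 to 60 N. Pads are 19 mm wide; open, the fingers measure 130 mm over their backs; the gripper's body (75 mm by 190 mm) begins 47 mm behind the grasp point.
Start: joints at [1.126, 0.434, 0.025, 1.573, -0.012, 1.134, -0.075], TCP at [0.209, -0.589, 0.246] pointing down, gripper open.
Joint ranges: [-2.62, 2.62], [-0.44, 2.09], [-1.27, 1.32], [0.08, 2.57], [-1.32, 4.46], [0.12, 2], [-2.74, 2.74]. Speed limits (rad/s): [2.22, 2.22, 3.01, 3.01, 3.14, 3.14, 3.14].

### API

Orientations are given as a rotation vector (axis times angle).
In Python, from cell import monitor, imaging, workorder, outline_of gives the robot as it stands.
- The arm moves only by the tool move_arm, never from a script. Its argument "series" is a list of rows, each a list of 6 numbers: the shift along the world's x, y, z in cm, then the turn, a rotation vector about the world's x, y, z in degrees. A call has 1 to 8 rows; each row shifts and turns the commanded pose from where the row before left it; what a row does not reach is not made up. A row lasts 1/10 s, in which the tool goes at most 50 mm and 8.59 degrees, less where a joint would pass 70% of its speed; a pose out of reach is approached as far as the arm can. A call with a gripper value outside its range is refused whole. "grip" is the opening, from 0 (shut) to 1 (fully open), set as the call begins (left out, the last holds). The fingers move at their own pace and stop on an object; "force" is the grip in N (left out, the last holds). Time passes only in rows, so rows that do not move let the fingers close. It gives the time, the measured TCP pose, the force and the opening at its end, in the units of the state.
- monitor.observe(): the state, without advancing time (a new reading comes with each control period).
- imaging.get_image(name): name is "scene" or "top"; returns a dict with "color" (400x640x3 uint8, red, green, blue), "fx", "fy", "cx", "cy" (pixels), "rvec" (rotation vector, rad) and "tvec" (3), from world to camera coordinates, as OpenCV has them. Camera axes: x right, y down, z forward; pixel columns grow to the right and rows downward; lengths in m; the calibration is good to about 2 mm. A picture is of the moment at which its call begins. There is no depth.
- workorder.sign_off(): hands the job in, once; it reports no verdict.
Trained networks look in the newest picture that a camera, given by its name, has taken for a name from the list of things; names that differ only in an ending like _2 or _b are one class to them, and where a whole thing is asked for, a point or a joint stands for the part that bears it (a point fixed in the world has none). Each returns a list of dicts, best first, with "p" (0 to 1); they miss things now and then, are a little off and sometimes report something else, mostly with a low value. They report only what shows in the picture. A call takes as long as a camera call.
- outline_of(camera, thing): "mask" (400x640 bool, what is visible of it) and "rect" ([left, top, width, height] in pixels, round what is visible of it).
The state is a dict: "clock": time; "joints": joint angles; "dq": joint speeds; "joint_efforts": joint torques, N m; "position": TCP position; "ee_rot": TCP orientation; "force": force on the tool from outside, world axes, zero at the start; "ft_torque": the same for the moment, N m; "width": opening from 0.0 (shut) to 1.0 (fully open).
Only numpy, scipy, OpenCV 4.12 (cv2) and the standard library are available. Lean on these libraries where they do the work, as an engineer would, in place of code of your own. Each camera call takes 0.05 s, during which the arm holds its last target. There are 200 camera calls.

### The job

Mix the jar in the small jar mixer: first arm it by pressing the mushroom head of the palm switch fully down to its stop for a moment and letting it come back up. Then turn the mixer's spring-return dial clockwise past its first two notches to the third (not on to the fourth, at the end stop) and finish while still holding it there with the gripper, since the mixer runs only while the dial is held. Leave the glue stick, the eraser and the ink bottle where they are.

Things in the scene. Friction and masses are not known exactly. Their poses are not given: they have to be found in the camera images.
- mixer: Jar mixer, fixed: grey deck 190 (x) x 120 (y) x 22 mm; on its front half (-x) a console, top 51 mm above the worktop, with the black dial (upright axis at x = -50, y = 0 mm); on its rear half, at x = +55 mm, a cup holder with a closed white jar, 60 mm across, its lid 106 mm above the worktop. Origin: centre of the underside, z up. Stands left or right of the palm switch, turned up to 0.3 rad.
- dial_grip (a point): Point on the dial's axis, 78.5 mm above the worktop, in its grip bar. Dial: black disc 56 mm across, top 62.5 mm above the worktop; across it a bar 52 mm long, 14 mm thick, rising to 90.5 mm; a white line on one end is the pointer. x runs along the bar to the pointer end, y across it, z up; turns with the dial. At rest the pointer is 0.6 rad left (anticlockwise) of the mixer's +x.
- dial (a joint): Turn of the dial in rad, 0 at rest, growing clockwise seen from above. Notches, each with a tick mark: 0.4, 0.8, third 1.2, fourth 1.6 (end stop). A spring drives it back to rest from anywhere (0.09 N m at rest, 0.15 at the third notch, plus or minus up to 0.06 between notches); no notch holds it by itself.
- palm_switch: Palm switch, fixed to the worktop: a grey block 90 x 90 mm, top 42 mm above the worktop, with a steel collar and a black mushroom plunger in the middle. Origin: centre of the underside; z up.
- plunger_top (a point): Centre of the top of the mushroom head (50 mm across), 80 mm above the worktop when up, 66 mm when fully down; z up.
- plunger (a joint): How far the plunger is pressed down, in m: 0 up, 0.014 at its stop. The spring pushes back with 3 N at the top and 8.5 N at the stop and returns it when let go.
- glue_stick: Loose glue stick standing upright, 27 mm across, 94 mm tall; bystander. Origin: centre of its underside.
- eraser: Loose eraser lying flat, 48 x 22 x 12 mm; bystander. Origin: centre of its underside.
- ink_bottle: Loose square ink bottle, 46 x 46 x 57 mm tall; bystander. Origin: centre of its underside.

How it is judged:
On the way, in this order (a step that is already met when the one before it is completed fails the run):
1. The plunger is pressed down to its stop (at least 11.5 of 14 mm), with the dial at rest (value of joint plunger above 0.0115 m and value of joint dial below 0.2 rad), for 0.1 s.
2. The plunger has come back up, with the dial still at rest (value of joint plunger below 0.003 m and value of joint dial below 0.2 rad), for 0.1 s.
3. The dial is turned to its third notch and held (value of joint dial between 1.06 and 1.34 rad), for 0.5 s.
At the end, for the whole second after the job is handed in: The dial rests at the third notch (1.2 rad, within 0.14), held there by the fingers (contact above 1 N) when the program ends and through the second after; the plunger is up (within 3 mm); the glue stick, eraser and ink bottle are within 30 mm of their starts (all of step 3 and velocity of joint dial between -0.15 and 0.15 rad/s and contact force between the fingers and dial above 1 N and value of joint plunger below 0.003 m and distance of each of glue_stick, eraser, ink_bottle from where it was at the start of the episode below 0.03 m); the arm keeps its last pose, push and grip.
It fails at once if The dial is turned on into the fourth notch (past 1.48 rad) (value of joint dial above 1.48 rad).
It fails at once if The glue stick is moved by more than 30 mm or tipped over (distance of glue_stick from where it was at the start of the episode above 0.03 m or angle between glue_stick's own z axis and vertical above 0.5 rad).
It fails at once if The eraser is moved by more than 30 mm or tipped over (distance of eraser from where it was at the start of the episode above 0.03 m or angle between eraser's own z axis and vertical above 0.5 rad).
It fails at once if The ink bottle is moved by more than 30 mm or tipped over (distance of ink_bottle from where it was at the start of the episode above 0.03 m or angle between ink_bottle's own z axis and vertical above 0.5 rad).
It also fails if it takes over 48 s, if anything falls off the work surface, if the arm or the gripper's body presses on something with over 40 N, if the wrist force passes 120 N, or if a joint passes its speed limit or range.

## Working session

There is one attempt and no reset: what is moved stays moved. The work goes in short steps, Python scripts to look and compute and a tool call to move; the robot and the scene stay as the last step left them, time stands still between calls to the robot, and variables do not carry over. Pictures are saved under pics/ and viewed, about 8 in all and at most 12, crops included, and the job is handed in when it is done.

Besides the shell and the picture viewer there is one more tool, called after "Call:" by a JSON object that holds its "name" and its "arguments", one argument or row to a line. move_arm: Moves the arm, as the interface text tells. Its arguments: {"type":"object","properties":{"series":{"type":"array"},"grip":{"type":"number"},"force":{"type":"number"}},"required":["series"]}

```bash
mkdir -p pics; cat > h.py <<'E'
import numpy as np, cv2
from cell import monitor, imaging, workorder, outline_of
def cam(n):
    im=imaging.get_image(n); K=np.array([[im['fx'],0,im['cx']],[0,im['fy'],im['cy']],[0,0,1.]])
    return im['color'],K,cv2.Rodrigues(np.array(im['rvec'],float))[0],np.array(im['tvec'],float)
def ray(u,v,z,K,R,t):
    d=R.T@np.linalg.inv(K)@[u,v,1]; c=-R.T@t
    return c+d*(z-c[2])/d[2]
def proj(P,K,R,t):
    q=(R@np.atleast_2d(P).T).T+t; q=q@K.T; return q[:,:2]/q[:,2:]
E
python3 - <<'E'
from h import *
print(monitor.observe())
for n in ("top","scene"):
    c,K,R,t=cam(n); cv2.imwrite(f'pics/{n}0.png',c[:,:,::-1]); print(n,-R.T@t,K[0,0])
    for th,z in (("mixer",0.03),("dial_grip",.07),("palm_switch",.042),("plunger_top",.08),("glue_stick",.094),("eraser",.012),("ink_bottle",.057)):
        for o in outline_of(n,th)[:2]:
            ys,xs=np.nonzero(o['mask'])
            if len(xs): print(th,round(o['p'],2),o['rect'],xs.mean().round(1),ys.mean().round(1),ray(xs.mean(),ys.mean(),z,K,R,t).round(3), np.round(cv2.minAreaRect(np.c_[xs,ys].astype(np.float32))[2],1))
E
```

```text
{'clock': 0.0, 'joints': array([ 1.12642063,  0.43525254,  0.02498671,  1.57406071, -0.0116028 ,
        1.13396242, -0.0751062 ]), 'dq': array([ 0.0011976 , -0.00079422, -0.00035984, -0.00027308,  0.00168357,
        0.0009381 ,  0.0017074 ]), 'joint_efforts': array([ 1.54472647e-03, -6.67846942e+01,  9.85511206e-01, -3.14451957e+01,
       -6.05343212e-02,  4.29864856e-02,  1.98214002e-04]), 'position': array([ 0.20926822, -0.58844504,  0.2449408 ]), 'ee_rot': array([-3.09439379e+00, -5.33860302e-01,  6.31714540e-04]), 'force': array([-1.08893389,  0.76041809, -0.15671882]), 'ft_torque': array([ 0.01165682,  0.00421276, -0.0042614 ]), 'width': 1.0040039541087022}
top [ 0.35344094 -0.20766304  1.04279958] 409.0059334843856
dial_grip 0.95 [205.2, 226.4, 20.7, 18.4] 217.9 232.8 [0.431 0.05  0.07 ] 90.0
palm_switch 0.86 [353.0, 166.3, 41.3, 39.2] 373.4 186.6 [ 0.542 -0.327  0.042] 82.6
plunger_top 0.64 [367.2, 175.1, 15.1, 15.2] 375.1 183.0 [ 0.543 -0.327  0.08 ] 90.0
glue_stick 0.55 [283.8, 190.5, 15.7, 17.9] 289.7 199.5 [ 0.505 -0.124  0.094] 90.0
eraser 0.57 [292.4, 225.8, 13.3, 16.
[... 207 characters left out ...]
, 96.3, 92.9] 262.9 279.2 [0.476 0.048 0.03 ] 39.4
mixer 0.48 [289.5, 204.4, 10.1, 37.9] 293.8 223.6 [ 0.525 -0.137  0.03 ] 85.2
dial_grip 0.65 [260.4, 265.9, 31.4, 25.6] 276.0 278.9 [0.427 0.059 0.07 ] 90.0
dial_grip 0.64 [320.8, 167.2, 13.1, 9.3] 326.2 172.6 [ 0.544 -0.328  0.07 ] 45.0
plunger_top 0.55 [320.9, 167.8, 13.5, 11.6] 326.6 172.7 [ 0.535 -0.315  0.08 ] 45.0
plunger_top 0.23 [288.7, 204.5, 10.9, 35.3] 293.8 223.5 [ 0.488 -0.091  0.08 ] 84.8
glue_stick 0.56 [288.1, 204.5, 9.8, 36.1] 293.8 223.4 [ 0.478 -0.078  0.094] 85.2
eraser 0.59 [319.3, 233.3, 13.3, 16.0] 325.2 242.9 [ 0.429 -0.133  0.012] 63.4
ink_bottle 0.76 [343.8, 147.8, 16.7, 21.8] 350.8 158.6 [ 0.53  -0.45   0.057] 33.7
```

```bash
python3 - <<'E'
from h import *
a=cv2.imread('pics/top0.png')[130:270,170:470]; b=cv2.imread('pics/scene0.png')[130:350,190:390]
a=cv2.resize(a,(750,350),interpolation=cv2.INTER_CUBIC)
cv2.imwrite('pics/a.png',a)
cv2.imwrite('pics/b.png',cv2.resize(b,(545,600),interpolation=cv2.INTER_CUBIC))
c=cv2.imread('pics/top0.png')[190:270,180:270]
cv2.imwrite('pics/c.png',cv2.resize(c,None,fx=7,fy=7,interpolation=cv2.INTER_CUBIC))
E
```

```text
(no output)
```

View pics/a.png

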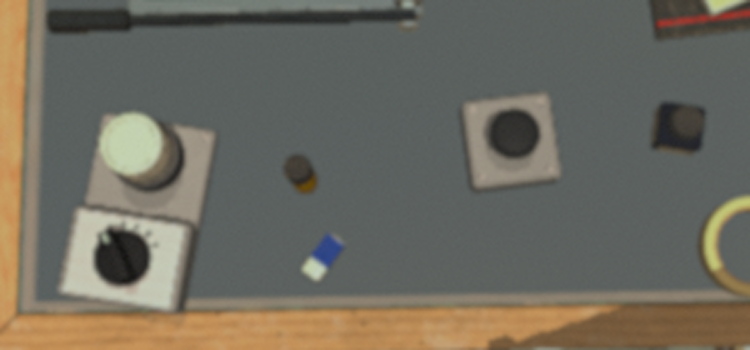

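View pics/c.png

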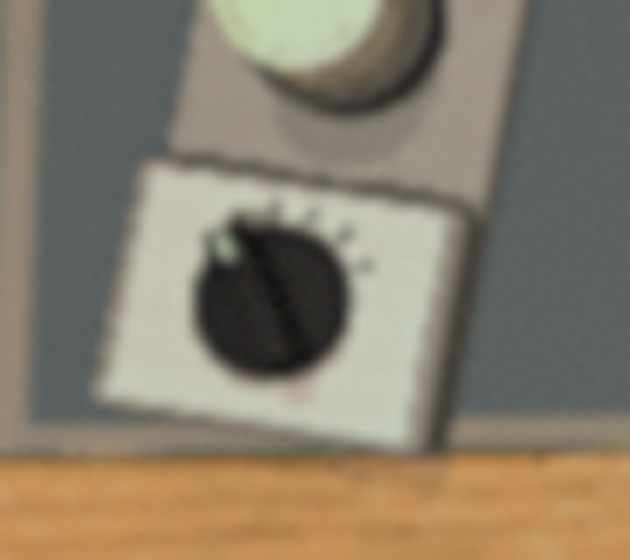

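The top view shows the mixer at the left, with its console corners and dial near (219,233). The palm switch is near (373,186), with the glue stick and eraser between them and the ink bottle at the right. The mixer's yaw is about −0.2 rad.

```bash
python3 - <<'E'
from h import *
c,K,R,t=cam("top")
P=[ray(180+u/7,190+v/7,.051,K,R,t)[:2] for u,v in((148,158),(447,205),(412,447),(98,402))]
print(np.round(P,4))
for i,j in((3,0),(2,1)): d=P[j]-P[i]; print('yaw',np.arctan2(d[1],d[0]))
for i,j in((1,0),(2,3)): d=P[j]-P[i]; print('yaw',np.arctan2(-d[0],d[1]))
print('disc',ray(180+272/7,190+300/7,.0625,K,R,t))
yaw=-.2
# plunger: circle
g=cv2.resize(c[160:215,340:410],None,fx=8,fy=8,interpolation=cv2.INTER_CUBIC)
cs,Ks,Rs,ts=cam("scene")
# joint fit of dial axis: overlay on both
ax=np.array([*ray(180+272/7,190+300/7,.0625,K,R,t)[:2]]); pl=np.array([.543,-.327])
def draw(img,K,R,t,off,s):
    f=lambda p:((proj(p,K,R,t)-off)*s).astype(np.int32)
    th=np.linspace(0,6.28,60)
    def poly(p,col): cv2.polylines(img,[f(p)],True,col,1)
    poly([[ax[0]+.028*np.cos(a),ax[1]+.028*np.sin(a),.0625] for a in th],(255,0,0))
    for zz in(.0905,):
        a=yaw+.6; r=np.array([[np.cos(a),-np.sin(a)],[np.sin(a),np.cos(a)]])
        poly([[*(ax+r@q),zz] for q in np.array([[.026,.007],[-.026,.007],[-.026,-.007],[.026,-.007]])],(255,255,0))
    poly([[pl[0]+.025*np.cos(a),pl[1]+.025*np.sin(a),.08] for a in th],(255,0,0))
    m=np.array([[np.cos(yaw),-np.sin(yaw)],[np.sin(yaw),np.cos(yaw)]]); o=ax+m@[.05,0]
    poly([[*(o+m@q),.0] for q in np.array([[.095,.06],[-.095,.06],[-.095,-.06],[.095,-.06]])],(0,255,0))
    poly([[*(o+m@[.055,0]+.03*np.array([np.cos(a),np.sin(a)])),.106] for a in th],(0,0,255))
    return img
def crop(c,K,R,t,x,y,w,h,s): return draw(cv2.resize(c[y:y+h,x:x+w],None,fx=s,fy=s,interpolation=cv2.INTER_CUBIC),K,R,t,np.array([x,y])-.0,s)
A=crop(c,K,R,t,185,165,90,100,4); B=crop(c,K,R,t,345,160,60,60,4); 
C=crop(cs,Ks,Rs,ts,200,140,170,190,4)[:600]
C=C[:600]
L=np.zeros((400,360,3),np.uint8);L=np.vstack([A,np.pad(B[40:240],((0,0),(0,120),(0,0)))])
out=np.hstack([L,np.pad(C,((0,0),(0,0),(0,0)))[:, :680]])
cv2.imwrite('pics/d.png',cv2.cvtColor(cv2.resize(out,(800,int(600*800/out.shape[1]))),cv2.COLOR_RGB2BGR))
cv2.imwrite('pics/s.png',cv2.cvtColor(cs,cv2.COLOR_RGB2BGR))
E
```

```text
[[ 0.483   0.0978]
 [ 0.4646 -0.0076]
 [ 0.3809  0.0035]
 [ 0.3981  0.1128]]
yaw -0.17563836947158742
yaw -0.13212790598790924
yaw -0.17328165098277348
yaw -0.15664284831564204
disc [0.43153698 0.05003429 0.0625    ]
```

View pics/d.png

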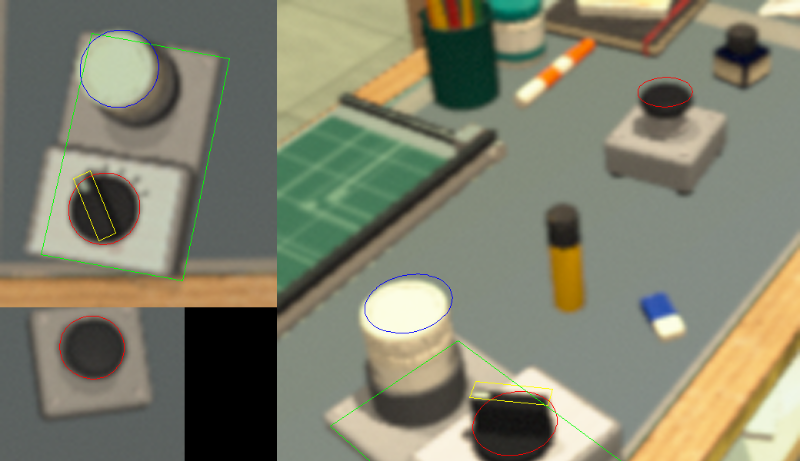

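View pics/scene0.png

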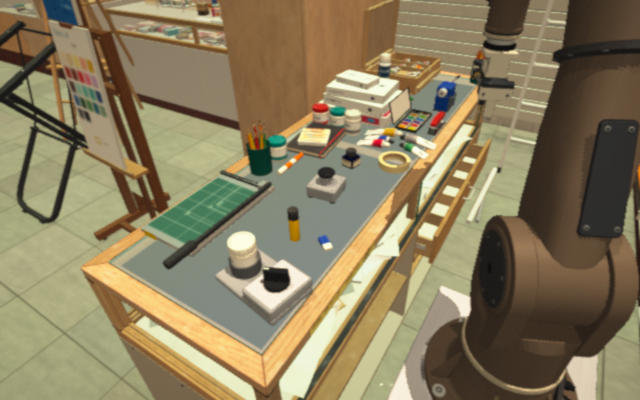

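The overlays fit: the dial axis is at about (0.4315, 0.050) and the mixer's yaw is about −0.165, so the bar sits at about 25°. The plunger is at (0.543, −0.327). I'll move above the plunger with the gripper shut.

Call:
{"name": "move_arm", "arguments": {
  "series": [
    [4.1,3.2,0,0,0,4],
    [4.1,3.2,0,0,0,4],
    [4.1,3.2,0,0,0,4],
    [4.1,3.2,0,0,0,4],
    [4.1,3.2,0,0,0,4],
    [4.1,3.2,0,0,0,4],
    [4.1,3.2,0,0,0,4],
    [4.1,3.2,0,0,0,4]
  ],
  "grip": 0,
  "force": 20
}}

```text
clock: 1.7
position: [0.5262, -0.3414, 0.246]
ee_rot: [2.826, 1.37, 0.0]
force: [0.6, -0.8, 0.8]
width: 0.354
```

Call:
{"name": "move_arm", "arguments": {
  "series": [
    [0.6,0.6,-4,0,0,0],
    [0,0,-4,0,0,0],
    [0,0,-4,0,0,0],
    [0,0,0,0,0,0],
    [0,0,0,0,0,0],
    [0,0,0,0,0,0]
  ]
}}

```text
clock: 2.3
position: [0.5321, -0.3376, 0.1282]
ee_rot: [2.826, 1.365, 0.003]
force: [0.1, -1.0, 0.8]
width: 0.009
```

Call:
{"name": "move_arm", "arguments": {
  "series": [
    [1.0,1.0,0,0,0,0],
    [0,0,-1.5,0,0,0],
    [0,0,-1,0,0,0],
    [0,0,-1,0,0,0],
    [0,0,-0.5,0,0,0],
    [0,0,0,0,0,0],
    [0,0,0,0,0,0],
    [0,0,0,0,0,0]
  ]
}}

```text
clock: 3.1
position: [0.5411, -0.3263, 0.0858]
ee_rot: [-2.828, -1.367, -0.001]
force: [0.8, 2.6, 7.0]
width: 0.007
```

Call:
{"name": "move_arm", "arguments": {
  "series": [
    [0,0,-0.2,0,0,0],
    [0,0,-0.2,0,0,0],
    [0,0,0,0,0,0],
    [0,0,0,0,0,0],
    [0,0,0,0,0,0]
  ]
}}

```text
clock: 3.6
position: [0.5412, -0.3263, 0.0843]
ee_rot: [2.828, 1.367, 0.002]
force: [-8.2, 7.3, 30.4]
width: 0.007
```

The force jumped to 30 N at z = 0.084, so the plunger is at its stop. Next I'll release it and check that it comes back up.

Call:
{"name": "move_arm", "arguments": {
  "series": [
    [0,0,2,0,0,0],
    [0,0,4,0,0,0],
    [0,0,4,0,0,0],
    [0,0,4,0,0,0],
    [0,0,2,0,0,8],
    [0,0,0,0,0,8],
    [0,0,0,0,0,8],
    [0,0,0,0,0,8]
  ],
  "grip": 0.5
}}

```text
clock: 4.4
position: [0.5402, -0.3272, 0.241]
ee_rot: [-2.337, -2.099, 0.001]
force: [-0.0, -0.7, 0.6]
width: 0.496
```

Call:
{"name": "move_arm", "arguments": {
  "series": [
    [-1.3,4.4,0,0,0,7],
    [-1.3,4.4,0,0,0,7],
    [-1.3,4.4,0,0,0,7],
    [-1.3,4.4,0,0,0,7],
    [-1.3,4.4,0,0,0,7],
    [-1.3,4.4,0,0,0,7],
    [-1.3,4.4,0,0,0,7],
    [-1.3,4.4,0,0,0,7]
  ]
}}

```text
clock: 5.2
position: [0.4357, 0.0262, 0.2413]
ee_rot: [-1.079, -2.95, 0.001]
force: [0.9, 0.5, 0.8]
width: 0.499
```

```bash
cat > st.py <<'E'
from h import *
from scipy.spatial.transform import Rotation as Ro
s=monitor.observe(); r=Ro.from_rotvec(s['ee_rot']).as_matrix()
print(s['clock'],s['position'].round(4),'yaw',np.degrees(np.arctan2(r[1,0],r[0,0])).round(2),'z',r[:,2].round(3),s['joints'].round(2),s['force'].round(1),s['ft_torque'].round(2),s['width'])
E
python3 st.py
```

```text
5.2 [0.4357 0.0262 0.2413] yaw 139.81 z [-0. -0. -1.] [ 0.44  0.21 -0.71  1.97  0.16  1.02  0.52] [0.9 0.5 0.8] [ 0.03 -0.25  0.01] 0.4994335491223036
```

Call:
{"name": "move_arm", "arguments": {
  "series": [
    [0,1,0,0,0,8],
    [0,1,0,0,0,8],
    [0,0,0,0,0,8],
    [0,0,0,0,0,8],
    [0,0,0,0,0,8],
    [0,0,0,0,0,8],
    [0,0,0,0,0,8],
    [0,0,0,0,0,5]
  ]
}}

```text
clock: 6.0
position: [0.4365, 0.0446, 0.2411]
ee_rot: [0.568, -3.089, -0.0]
force: [0.5, -0.5, -0.4]
width: 0.502
```

Call:
{"name": "move_arm", "arguments": {
  "series": [
    [0,0,0,0,0,0],
    [0,0,0,0,0,0],
    [0,0,0,0,0,0]
  ]
}}

```text
clock: 6.3
position: [0.4367, 0.045, 0.2415]
ee_rot: [0.557, -3.091, -0.0]
force: [-0.0, 0.1, 0.7]
width: 0.503
```

```bash
python3 st.py; python3 - <<'E'
from h import *
c,K,R,t=cam("scene")
for o in outline_of("scene","plunger_top")[:1]:
    ys,xs=np.nonzero(o['mask']); print(xs.mean(),ys.mean(),o['rect'],'was 326.6 172.7')
E
```

```text
6.3 [0.4367 0.045  0.2415] yaw -159.56 z [-0. -0. -1.] [ 0.56  0.26 -0.92  1.95  0.24  1.04  1.46] [-0.   0.1  0.7] [ 0.12 -0.13 -0.03] 0.5028091914222685
```

Call:
{"name": "move_arm", "arguments": {
  "series": [
    [-0.5,0.5,-4,0,0,4.5],
    [0,0,-4,0,0,0],
    [0,0,-2.5,0,0,0],
    [0,0,0,0,0,0],
    [0,0,0,0,0,0],
    [0,0,0,0,0,0]
  ]
}}

```text
clock: 7.0
position: [0.4328, 0.0506, 0.1382]
ee_rot: [-0.681, 3.065, -0.0]
force: [0.3, 0.6, -0.6]
width: 0.504
```

```bash
python3 st.py; python3 - <<'E'
from h import *
o=[]
for n,(x,y,w,h) in (("top",(170,140,230,130)),("scene",(190,130,200,210))):
    c,K,R,t=cam(n)
    c=c[y:y+h,x:x+w]; s=400/w; o.append(cv2.resize(c,(400,int(h*s)),interpolation=cv2.INTER_CUBIC))
H=max(i.shape[0] for i in o)
cv2.imwrite('pics/e.png',np.hstack([np.pad(i,((0,H-i.shape[0]),(0,0),(0,0))) for i in o])[:,:,::-1])
E
```

```text
7.0 [0.4328 0.0506 0.1382] yaw -154.94 z [ 0.002  0.    -1.   ] [ 0.44  0.4  -0.85  2.1   0.41  0.82  1.35] [ 0.3  0.6 -0.6] [ 0.14 -0.14 -0.03] 0.504172866058865
```

View pics/e.png

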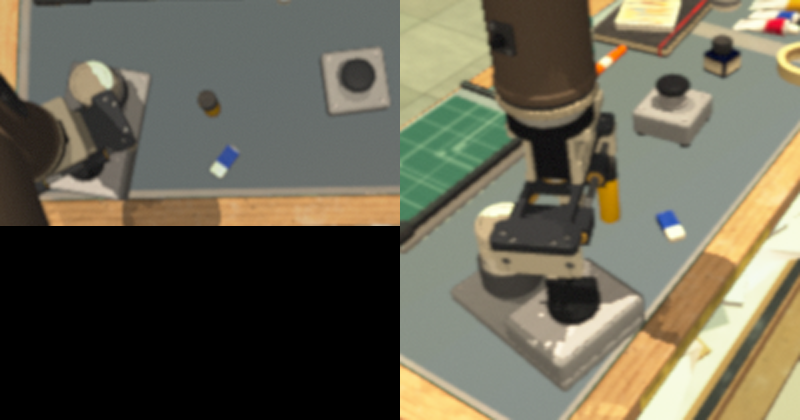

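The plunger is back up and the bystanders haven't moved. The gripper is lined up over the bar, so I'll go down and grip.

Call:
{"name": "move_arm", "arguments": {
  "series": [
    [-0.1,0,-2,0,0,0],
    [0,0,-2,0,0,0],
    [0,0,-1.2,0,0,0],
    [0,0,0,0,0,0],
    [0,0,0,0,0,0]
  ]
}}

```text
clock: 7.6
position: [0.4311, 0.0505, 0.0853]
ee_rot: [-0.682, 3.066, 0.0]
force: [0.0, 1.0, 0.0]
width: 0.498
```

Call:
{"name": "move_arm", "arguments": {
  "series": [
    [0,0,0,0,0,0],
    [0,0,0,0,0,0],
    [0,0,0,0,0,0],
    [0,0,0,0,0,0],
    [0,0,0,0,0,0],
    [0,0,0,0,0,0],
    [0,0,0,0,0,0]
  ],
  "grip": 0,
  "force": 40
}}

```text
clock: 8.3
position: [0.43, 0.0524, 0.085]
ee_rot: [0.684, -3.066, -0.004]
force: [-4.6, 8.6, 5.2]
width: 0.152
```

```bash
python3 st.py
```

```text
8.3 [0.43   0.0524 0.085 ] yaw -154.85 z [-0.001  0.003 -1.   ] [ 0.37  0.48 -0.78  2.16  0.52  0.7   1.24] [-4.6  8.6  5.2] [ 1.82  1.05 -0.32] 0.15202305442832206
```

Gripped at an opening of 14 mm, which matches the bar. The side force shows about 2 mm of offset across the bar, so I'll centre on it and turn about 60°.

Call:
{"name": "move_arm", "arguments": {
  "series": [
    [-0.1,0.2,0,0,0,0],
    [0,0,0,0,0,0],
    [0,0,0,0,0,-5],
    [0,0,0,0,0,-5],
    [0,0,0,0,0,-5],
    [0,0,0,0,0,-5],
    [0,0,0,0,0,0],
    [0,0,0,0,0,0]
  ],
  "force": 50
}}

```text
clock: 9.1
position: [0.4297, 0.0532, 0.085]
ee_rot: [-0.144, 3.138, 0.001]
force: [-2.6, 5.6, 5.9]
width: 0.151
```

```bash
python3 st.py
```

```text
9.1 [0.4297 0.0532 0.085 ] yaw -174.74 z [ 0.     0.001 -1.   ] [ 0.3   0.45 -0.69  2.16  0.46  0.68  0.96] [-2.6  5.6  5.9] [1.15 0.52 0.02] 0.15148076721654025
```

Call:
{"name": "move_arm", "arguments": {
  "series": [
    [-0.05,0.1,0,0,0,-6],
    [0,0,0,0,0,-6],
    [0,0,0,0,0,-6],
    [0,0,0,0,0,-6],
    [0,0,0,0,0,-6],
    [0,0,0,0,0,-6],
    [0,0,0,0,0,-4],
    [0,0,0,0,0,0]
  ]
}}

```text
clock: 9.9
position: [0.4301, 0.0549, 0.085]
ee_rot: [0.94, 2.996, 0.004]
force: [0.9, 7.7, 0.8]
width: 0.149
```

```bash
python3 st.py; python3 - <<'E'
from h import *
o=[]
for n,(x,y,w,h) in (("top",(180,170,100,100)),("scene",(210,210,110,120))):
    c,K,R,t=cam(n)
    c=c[y:y+h,x:x+w]; s=400/w; o.append(cv2.resize(c,(400,int(h*s)),interpolation=cv2.INTER_CUBIC))
H=max(i.shape[0] for i in o)
cv2.imwrite('pics/f.png',np.hstack([np.pad(i,((0,H-i.shape[0]),(0,0),(0,0))) for i in o])[:,:,::-1])
E
```

```text
9.9 [0.4301 0.0549 0.085 ] yaw 145.15 z [ 0.002  0.002 -1.   ] [ 0.16  0.41 -0.51  2.17  0.33  0.63  0.38] [0.9 7.7 0.8] [ 1.52 -0.28  0.16] 0.14926143798719615
```

View pics/f.png

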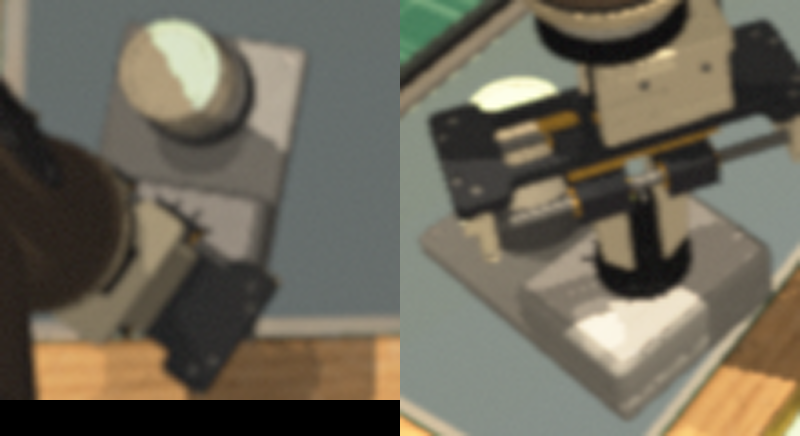

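Turned 60° so far. The top view shows the jar and deck, and the scene view shows the bar held between the fingers. Before the last part of the turn I'll check the mixer's yaw independently, from the jar lid to the dial axis and from the deck's right edge.

```bash
python3 - <<'E'
from h import *
c,K,R,t=cam("top")
a=cv2.imread('pics/top0.png')
r=a[165:220,195:260]; m=((r[:,:,1].astype(int)>185)&(r[:,:,2]<r[:,:,1])).astype(np.uint8)
m[38:]=0
n,l,s,ce=cv2.connectedComponentsWithStats(m); i=1+s[1:,4].argmax(); 
cnt=cv2.findContours((l==i).astype(np.uint8),0,2)[0][0]; (u,v),rad=cv2.minEnclosingCircle(cnt)
J=ray(195+u,165+v,.106,K,R,t); J2=ray(195+ce[i][0],165+ce[i][1],.106,K,R,t); print(J,J2,rad,s[i])
for D in ((.4315,.05),(.430,.0535)):
  for j in(J,J2): print('yaw',np.arctan2(j[1]-D[1],j[0]-D[0]),np.hypot(j[1]-D[1],j[0]-D[0]))
# deck right edge z=.022, from the crop c.png: (530,0)->(480,215) and the left edge (205,20)->(168,150)
for p,q in(((527,0),(487,205)),((203,20),(168,150))):
    A,B=[ray(180+x/7,190+y/7,.022,K,R,t) for x,y in(p,q)]; d=A-B; print('edge yaw',np.arctan2(d[1],d[0]))
E
```

```text
[0.53528161 0.0343814  0.106     ] [0.53512581 0.03386389 0.106     ] 11.779820442199707 [ 15  11  24  23 424]
yaw -0.1493738964389795 0.10495029440750904
yaw -0.15447460792238923 0.10487460667499564
yaw -0.1796373240657242 0.10700345484237075
yaw -0.18465884690758663 0.10694397287933503
edge yaw -0.18355056175606002
edge yaw -0.23838420659070664
```

Every estimate except one coarse deck edge (−0.24) gives a yaw of −0.165 ± 0.02. The target tool yaw is therefore about 136.2°, which is 9° further.

Call:
{"name": "move_arm", "arguments": {
  "series": [
    [0,0.1,0,0,0,-3],
    [0,0,0,0,0,-3],
    [0,0,0,0,0,-3],
    [0,0,0,0,0,0],
    [0,0,0,0,0,0],
    [0,0,0,0,0,0],
    [0,0,0,0,0,0],
    [0,0,0,0,0,0]
  ]
}}

```text
clock: 10.85
position: [0.4303, 0.0552, 0.085]
ee_rot: [1.169, 2.915, 0.003]
force: [2.2, 3.9, -0.2]
width: 0.149
```

```bash
python3 st.py
```

```text
10.85 [0.4303 0.0552 0.085 ] yaw 136.3 z [ 0.002  0.001 -1.   ] [ 0.12  0.4  -0.47  2.17  0.3   0.63  0.25] [ 2.2  3.9 -0.2] [ 1.14 -0.56  0.2 ] 0.14852436849164352
```

Call:
{"name": "move_arm", "arguments": {
  "series": [
    [0,0,0,0,0,0],
    [0,0,0,0,0,0],
    [0,0,0,0,0,0],
    [0,0,0,0,0,0],
    [0,0,0,0,0,0],
    [0,0,0,0,0,0]
  ]
}}

```text
clock: 11.45
position: [0.4303, 0.0552, 0.085]
ee_rot: [1.169, 2.915, 0.003]
force: [1.4, 5.5, 0.3]
width: 0.148
```

```bash
python3 st.py; python3 - <<'E'
from h import *
o=[]
for n,(x,y,w,h) in (("top",(200,160,240,120)),("scene",(230,140,110,170))):
    c,K,R,t=cam(n)
    c=c[y:y+h,x:x+w]; s=390/w; o.append(cv2.resize(c,(390,int(h*s)),interpolation=cv2.INTER_CUBIC)[-598:])
H=max(i.shape[0] for i in o)
cv2.imwrite('pics/g.png',np.hstack([np.pad(i,((0,H-i.shape[0]),(0,0),(0,0))) for i in o])[:,:,::-1])
E
```

```text
11.45 [0.4303 0.0552 0.085 ] yaw 136.3 z [ 0.002  0.001 -1.   ] [ 0.12  0.4  -0.47  2.17  0.3   0.63  0.25] [1.4 5.5 0.3] [ 1.1  -0.59  0.11] 0.14768104622899075
```

View pics/g.png

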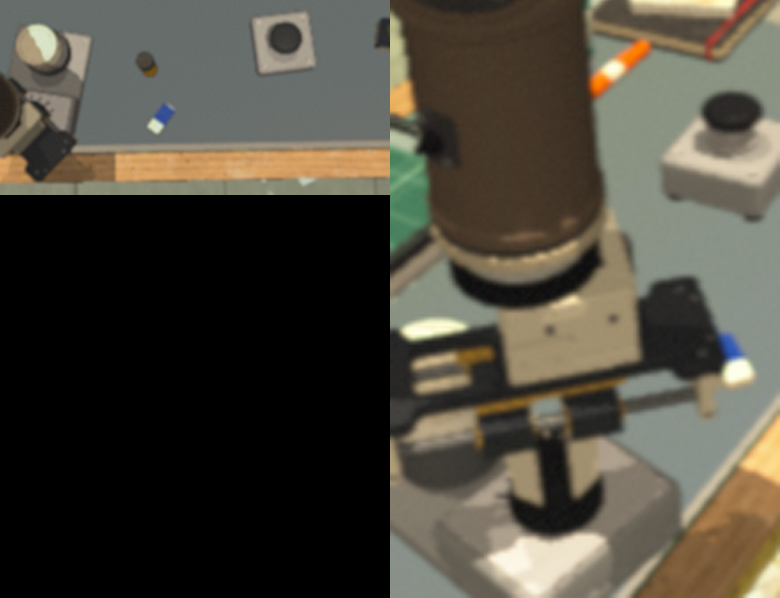

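The picture shows the bar held between the fingers, the plunger up, and the glue stick and eraser in place; only the ink bottle's edge is in frame. I'll hand it in.

```bash
python3 -c "
from h import *
print(workorder.sign_off())"; python3 st.py
```

```text
the job is handed in; nothing more can be done
None
the job is handed in; nothing more can be done
```

I armed the mixer and turned the dial to what I estimate is the third notch. I handed the job in with the gripper still holding it; no verdict came back.

- **Palm switch:** I pressed the plunger to its stop, where the force rose to about 30 N, then let it come back up. The later pictures show it up.
- **Dial:** I gripped the bar at 14 mm opening with a 50 N grip setting and turned it clockwise by 68.7° (1.20 rad, measured at the gripper). It was steady for over 0.5 s before hand-in.
- **Bystanders:** The glue stick and eraser looked unmoved in the last picture. The ink bottle was only partly in that frame; I last saw it whole and in place before gripping the dial.

**Uncertainty:** I did not measure the dial angle directly, because the gripper hid the pointer. I worked it out from the gripper's yaw and the mixer's yaw. Most mixer estimates agreed on −0.165 ± 0.02 rad, but one rough deck-edge reading gave −0.24. A side force of about 5 N on the tool remained at the end. After hand-in the state could no longer be read.

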